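# Refit the missing spring on the plate lift

## Robot

A 7-joint arm with a two-finger parallel gripper is mounted at the origin on the work surface. World frame = base frame: x ahead of the robot, y to its left, z up, the work surface at z = 0. Lengths are in m, angles in rad, forces in N, time in s.
With the tool pointing down it reaches from about 0.4 to 0.9 m from the base axis. Payload 5.6 kg.
Tool frame: the origin (TCP) lies midway between the tips of the shut fingers; the grasp point (between the pads) lies 19 mm behind it; x points along the fingers, z is the direction in which the jaws open and shut, and the axes are right-handed (so a half turn about x gives the same grasp; the last joint's range is limited). The gripper opens to 92 mm and grips with 3 to 60 N. Pads are 20 mm wide; open, the fingers measure 128 mm over their backs; the gripper's body (75 mm by 189 mm) begins 69 mm behind the grasp point.
Start: joints at [-1.291, 0.468, -0.012, 1.603, 0.006, 1.071, -0.056], TCP at [0.206, 0.616, 0.215] pointing down, gripper open.
Joint ranges: [-2.53, 2.53], [-0.31, 2.02], [-1.57, 1.55], [0.28, 2.44], [-1.29, 4.43], [0.15, 1.84], [-2.92, 2.92]. Speed limits (rad/s): [2.57, 2.57, 3.14, 3.14, 3.14, 3.14, 3.14].

## Interface

Orientations are given as a rotation vector (axis times angle).
In Python, from plant import bot gives the robot as it stands.
- The arm moves only by the shell command python3 -m handwheel 'ROWS' [FORCE]. ROWS is JSON, a list of rows, each a list of 3 entries, a list of its own where there are three numbers: the shift along the tool's x, y, z in m, then the turn, a rotation vector about the tool's x, y, z in degrees, then the finger opening in m, from 0 to 0.0919. A call has 1 to 10 rows; each row shifts and turns the pose as measured when the row begins, along the tool's axes as they then stand; what a row does not reach is not made up. A row lasts 1/10 s, in which the tool goes at most 50 mm and 8.59 degrees, less where a joint would pass 70% of its speed; a pose out of reach is approached as far as the arm can. A call with a gripper value outside its range is refused whole. The fingers move at their own pace and stop on an object; FORCE is the grip in N (left out, the last holds). Time passes only in rows, so rows that do not move let the fingers close. It gives the time, the measured TCP pose, the force and the opening at its end, in the units of the state.
- bot.get_state(): the state, without advancing time (a new reading comes with each control period).
- bot.snapshot(name): name is "scene" or "top"; returns the picture (420x560x3 uint8, red, green, blue); there is no depth.
- bot.calibration(name): a dict with "mtx" (3x3 intrinsics, pixels), "k1" (the pictures are not rectified: a ray, as slopes to the right and down, at radius r is drawn at 1 + k1 r^2 times it, then the intrinsics apply), "R" (3x3) and "t" (3): a world point X has camera coordinates R X + t. Camera axes: x right, y down, z forward; pixel columns grow to the right and rows downward; lengths in m; the calibration is good to about 2 mm. A picture is of the moment at which its call begins. calibration takes no time and is no camera call.
- bot.hand_in(): hands the job in, once; it reports no verdict.
The state is a dict: "clock": time; "joint_pos": joint angles; "joint_velocities": joint speeds; "joint_efforts": joint torques, N m; "position": TCP position; "ee_rot": TCP orientation; "force": force on the tool from outside, world axes, zero at the start; "ft_torque": the same for the moment, N m; "opening": finger opening in m.
Only numpy, scipy, OpenCV 4.12 (cv2) and the standard library are available. Lean on these libraries where they do the work, as an engineer would, in place of code of your own. Each camera call takes 0.05 s, during which the arm holds its last target.

## Task

One guide rod of the shop's spring plate lift has lost its spring. Take the wide coil spring that stands on the table, thread it over the bare rod and lower it in the gripper, without dropping it, until it stands fully down on the base, turning it a little if the coils catch; then let go. Leave the thin spring standing where it is.

Things in the scene. Friction and masses are not known exactly. Their poses are not given: they have to be found in the camera images.
- spring: The wide compression spring, bare steel, standing upright and loose on the table: outer diameter 50 mm, bore 40 mm, wire 5 mm, 90 mm tall, closed flat coils at both ends, about 190 g; it behaves as a stiff part. Origin: centre of its foot; z is its axis, up. Its yaw means nothing.
- thin_spring: A bystander: a thin compression spring, bare steel, standing upright and loose on the table, outer diameter 24 mm, 70 mm tall, bore 16 mm, too narrow for the rod. Origin: centre of its foot; z up. It must be left standing in its place.
- lift_base: Base of the plate lift, fixed to the table: dark steel slab 110 mm (its x) by 230 mm (its y), 15 mm thick, with two upright steel guide rods of 20 mm diameter, 60 mm tall above the slab, at y = +65 mm (bare) and y = -65 mm (already carrying a spring like the wide one, fixed in place, its top 105 mm above the table). Origin: centre of the slab's underside, on the table; z up. It may be turned to any yaw.
- rod_tip (a point): Centre of the bare rod's bevelled top end, 75 mm above the table and 60 mm above the slab's upper face; z up along the rod.

How it is judged:
By the outcome, as a careful person would: the job done as asked, in the order asked, and still so for the second after the job is handed in, with the robot touching nothing.
It also fails if it takes over 35 s, if anything falls off the work surface, if the arm or the gripper's body presses on something with over 40 N, if the wrist force passes 120 N, or if a joint passes its speed limit or range.

## Working session

There is one attempt and no reset: what is moved stays moved. The work goes in short steps, Python scripts to look and compute and a shell command to move; the robot and the scene stay as the last step left them, time stands still between calls to the robot, and variables do not carry over. Pictures are saved under pics/ and viewed, and the job is handed in when it is done.

```bash
mkdir -p pics; python3 - <<'E'
from plant import bot
import cv2
for n in("scene","top"):
    im=bot.snapshot(n); cv2.imwrite(f"pics/{n}0.png",im[:,:,::-1])
    print(n,bot.calibration(n))
s=bot.get_state()
for k in("clock","position","ee_rot","force","opening"):print(k,s[k])
E
```

```text
scene {'mtx': array([[471.82583523,   0.        , 275.62450647],
       [  0.        , 471.82583523, 213.82174197],
       [  0.        ,   0.        ,   1.        ]]), 'k1': 0.02108187482054746, 'R': array([[ 0.81793076,  0.57528173, -0.00634071],
       [ 0.45921509, -0.65946807, -0.59516667],
       [-0.34657001,  0.48389337, -0.80357727]]), 't': array([-0.42084796, -0.22677169,  1.0323174 ])}
top {'mtx': array([[380.02130547,   0.        , 285.8577647 ],
       [  0.        , 380.02130547, 212.03923844],
       [  0.        ,   0.        ,   1.        ]]), 'k1': -0.07254062961093743, 'R': array([[ 0.0030351 , -0.99948058, -0.0320835 ],
       [-0.9996536 , -0.00219372, -0.02622721],
       [ 0.02614321,  0.03215199, -0.99914102]]), 't': array([-0.02298161,  0.54975181,  0.72266037])}
clock 0.1
position [0.2061015  0.61592109 0.21375912]
ee_rot [-0.96914205  1.34604149  0.96751059]
force [ 0.47377148 -0.43584408  0.30367006]
opening 0.09185854220549972
```

View pics/scene0.png

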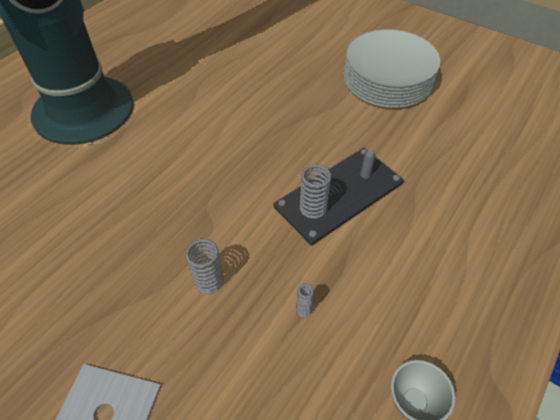

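View pics/top0.png

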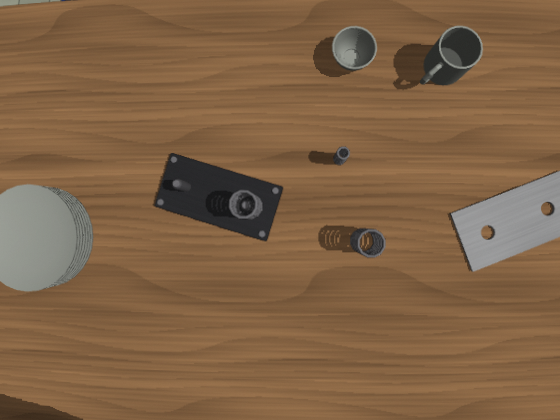

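The wide spring is at about (370,243) in top and (205,265) in scene. The thin spring is at (342,155) and (305,300). The bare rod's tip is near (177,184) and (369,153). I'll zoom in for precise pixels.

```bash
python3 - <<'E'
import cv2,numpy as np
t=cv2.imread("pics/top0.png");s=cv2.imread("pics/scene0.png")
def z(im,x,y,w,h,k): return cv2.resize(im[y:y+h,x:x+w],None,fx=k,fy=k,interpolation=cv2.INTER_CUBIC)
a=np.hstack([z(t,340,215,60,50,6),z(t,150,145,60,50,6)])
b=np.hstack([z(s,180,235,60,60,6),z(s,345,135,60,60,6)])
cv2.imwrite("pics/za.png",a);cv2.imwrite("pics/zb.png",b)
E
```

```text
(no output)
```

View pics/za.png

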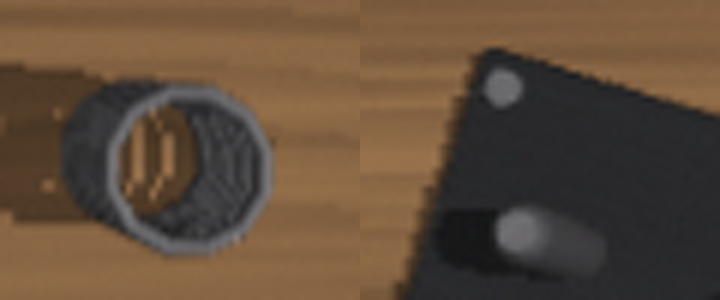

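View pics/zb.png

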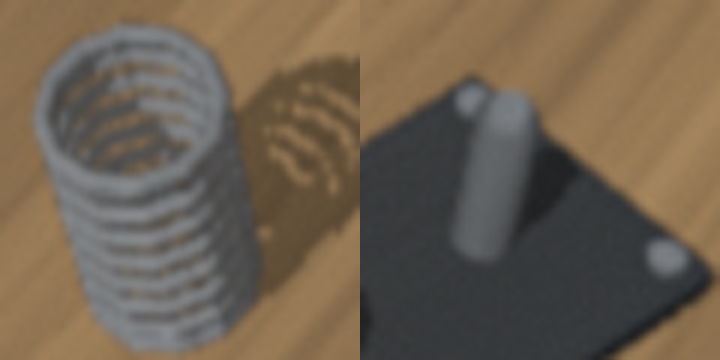

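```bash
cat > h.py <<'E'
from plant import bot
import numpy as np, cv2
from scipy.spatial.transform import Rotation as Ro
def ray(n,u,v):
    c=bot.calibration(n);K=c["mtx"]
    d=cv2.undistortPoints(np.array([[[u,v]]],float),K,np.array([c["k1"],0,0,0,0.]))[0,0]
    R=c["R"];return -R.T@c["t"],R.T@np.r_[d,1]
def plane(n,u,v,z):
    o,d=ray(n,u,v);return o+d*(z-o[2])/d[2]
def proj(n,X):
    c=bot.calibration(n);x=c["R"]@np.asarray(X,float)+c["t"];a=x[:2]/x[2]
    a=a*(1+c["k1"]*(a@a));return c["mtx"][:2,:2]@a+c["mtx"][:2,2]
E
python3 - <<'E'
from h import *
np.set_printoptions(precision=4,suppress=True)
o=-.4
print("spring",plane("top",371.6+o,243+o,.09),plane("scene",202+o,253.5+o,.09))
print("rod",plane("top",176.2+o,183.3+o,.075),plane("scene",370.2+o,154+o,.075))
print("thin",plane("top",343,153,.07),plane("scene",306,288,.07))
b=[plane("top",*p,.015) for p in [(173.5,159.3),(276,190.5),(160,202),(262,234)]]
print("bolts",b,"scene bolts",[plane("scene",*p,.015) for p in [(281.5,203),(312.5,233.5),(363,151.5),(396,178)]])
s=bot.get_state();print(Ro.from_rotvec(s["ee_rot"]).as_matrix(),s["position"])
E
```

```text
spring [ 0.4962 -0.1688  0.09  ] [ 0.4977 -0.1676  0.09  ]
rod [0.5992 0.1715 0.075 ] [0.6013 0.1707 0.075 ]
thin [ 0.6522 -0.1238  0.07  ] [ 0.6524 -0.1178  0.07  ]
bolts [array([0.6514, 0.1965, 0.015 ]), array([ 0.5906, -0.0029,  0.015 ]), array([0.5685, 0.222 , 0.015 ]), array([0.5078, 0.0234, 0.015 ])] scene bolts [array([0.5089, 0.0267, 0.015 ]), array([0.5909, 0.0024, 0.015 ]), array([0.5676, 0.2244, 0.015 ]), array([0.652, 0.199, 0.015])]
[[-0.0004 -0.9483  0.3173]
 [-0.0015  0.3173  0.9483]
 [-1.     -0.0001 -0.0015]] [0.2061 0.6159 0.2138]
```

```bash
python3 -m handwheel '[[[0,-0.033,-0.022],[0,0,0],0.0919],[[0,-0.033,-0.022],[0,0,0],0.0919],[[0,-0.033,-0.022],[0,0,0],0.0919],[[0,-0.033,-0.022],[0,0,0],0.0919],[[0,-0.033,-0.022],[0,0,0],0.0919],[[0,-0.033,-0.022],[0,0,0],0.0919],[[0,-0.033,-0.022],[0,0,0],0.0919],[[0,-0.033,-0.022],[0,0,0],0.0919],[[0,-0.033,-0.022],[0,0,0],0.0919],[[0,-0.033,-0.022],[0,0,0],0.0919]]' 25
cat > go.py <<'E'
import sys
from h import *
s=bot.get_state();T=Ro.from_rotvec(s["ee_rot"]).as_matrix();p=s["position"]
X=np.array([float(a) for a in sys.argv[1:4]])
np.set_printoptions(precision=4,suppress=True)
print("clk",s["clock"],"pos",p,"F",s["force"],"op",s["opening"]);print("x",T[:,0],"z",T[:,2]);print("tool shift",T.T@(X-p))
# turn wanted: tool x straight down, keeping jaw heading
z=T[:,2]*[1,1,0];z/=np.linalg.norm(z);x=np.array([0,0,-1.]);G=np.c_[x,np.cross(z,x),z]
print("level turn deg",np.degrees(Ro.from_matrix(T.T@G).as_rotvec()),"q",s["joint_pos"])
E
python3 go.py 0.497 -0.168 0.2
```

```text
clock: 1.1
position: [0.4517, 0.2953, 0.209]
ee_rot: [-0.98, 1.349, 0.98]
force: [0.2, 0.2, -1.1]
opening: 0.092
clk 1.1 pos [0.4517 0.2953 0.209 ] F [ 0.2434  0.1576 -1.0518] op 0.09201782079186067
x [-0.007  -0.0051 -1.    ] z [ 0.3043  0.9526 -0.007 ]
tool shift [ 0.0111 -0.1841 -0.4275]
level turn deg [-0.001  -0.4017 -0.2914] q [-0.7476  0.2907  0.1282  1.8809 -0.044   0.9814  0.6616]
```

```bash
python3 -m handwheel '[[[0,-0.018,-0.043],[0,-0.4,-0.3],0.0919],[[0,-0.018,-0.043],[0,0,0],0.0919],[[0,-0.018,-0.043],[0,0,0],0.0919],[[0,-0.018,-0.043],[0,0,0],0.0919],[[0,-0.018,-0.043],[0,0,0],0.0919],[[0,-0.018,-0.043],[0,0,0],0.0919],[[0,-0.018,-0.043],[0,0,0],0.0919],[[0,-0.018,-0.043],[0,0,0],0.0919],[[0,-0.018,-0.043],[0,0,0],0.0919],[[0,-0.018,-0.03],[0,0,0],0.0919]]'
python3 go.py 0.497 -0.168 0.15
```

```text
clock: 2.1
position: [0.4957, -0.1758, 0.2079]
ee_rot: [-0.978, 1.34, 0.977]
force: [0.3, 0.6, 1.2]
opening: 0.092
clk 2.1 pos [ 0.4957 -0.1758  0.2079] F [0.314  0.6342 1.2244] op 0.09199488075904604
x [ 0.0006  0.0002 -1.    ] z [0.3055 0.9522 0.0004]
tool shift [0.0579 0.0012 0.0078]
level turn deg [-0.      0.0214  0.0271] q [-0.0771  0.2711  0.4212  1.9356 -0.1344  0.9614  1.6679]
```

```bash
python3 -m handwheel '[[[0.03,0.001,0.008],[0,0,0],0.0919],[[0.03,0,0],[0,0,0],0.0919],[[0.01,0,0],[0,0,0],0.0919],[[0,0,0],[0,0,0],0.0919]]'
python3 go.py 0.497 -0.168 0.046
python3 - <<'E'
from h import *
im=bot.snapshot("scene")[:,:,::-1].copy();im2=bot.snapshot("top")[:,:,::-1].copy()
cv2.imwrite("pics/s1.png",cv2.resize(im[150:350,100:350],None,fx=3,fy=3))
cv2.imwrite("pics/t1.png",im2)
E
```

```text
clock: 2.5
position: [0.4975, -0.1759, 0.1365]
ee_rot: [-0.972, 1.345, 0.965]
force: [-0.2, 0.2, 0.9]
opening: 0.0919
clk 2.5 pos [ 0.4975 -0.1759  0.1365] F [-0.21    0.1984  0.8799] op 0.09192233244094224
x [ 0.0025 -0.0035 -1.    ] z [ 0.3167  0.9485 -0.0025]
tool shift [0.0904 0.0032 0.0076]
level turn deg [ 0.0002 -0.144   0.1985] q [-0.051   0.3722  0.3975  1.994  -0.1925  0.8078  1.7038]
```

View pics/s1.png

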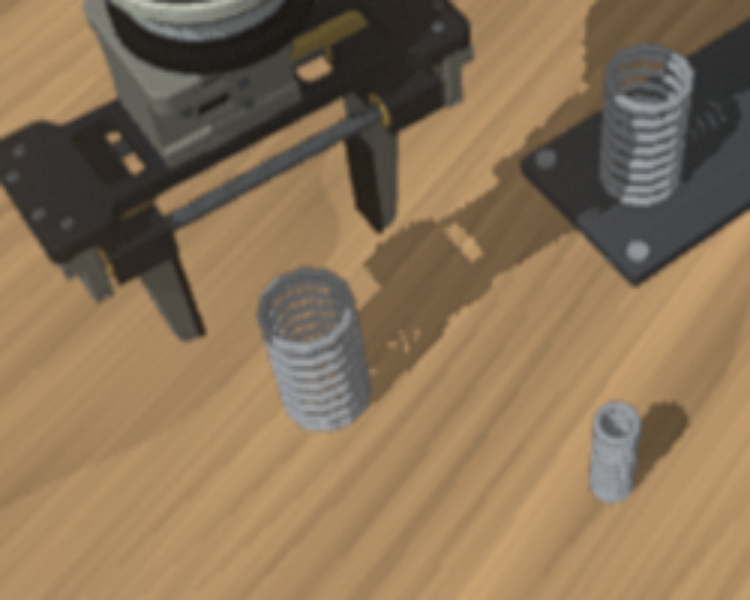

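View pics/t1.png

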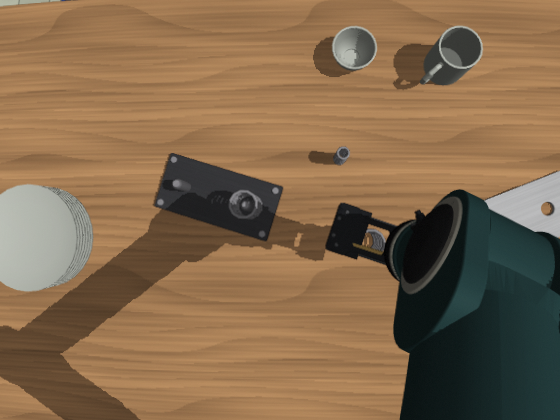

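The scene view shows the open jaws, with tips at about (165,262) and (227,226), either side of the spring and above its rim. The thin spring is clear of them. I'll shift to centre and then descend.

```bash
python3 -m handwheel '[[[0,0.003,0.008],[0,-0.1,0.2],0.0919],[[0,0,0.001],[0,0,0],0.0919],[[0.025,0,0],[0,0,0],0.0919],[[0.025,0,0],[0,0,0],0.0919]]'
python3 go.py 0.497 -0.168 0.046
```

```text
clock: 3.0
position: [0.5051, -0.165, 0.0942]
ee_rot: [-0.98, 1.33, 0.96]
force: [-0.8, 0.1, -0.6]
opening: 0.0917
clk 3.0 pos [ 0.5051 -0.165   0.0942] F [-0.779   0.1035 -0.5796] op 0.0917296932218917
x [ 0.0176 -0.0021 -0.9998] z [0.313  0.9497 0.0035]
tool shift [ 0.0481  0.0076 -0.0055]
level turn deg [-0.0018  0.2013  0.9979] q [-0.0424  0.4371  0.3658  2.0205 -0.2402  0.7063  1.7256]
```

```bash
python3 -m handwheel '[[[0,0.007,-0.005],[0,0.2,1],0.0919],[[0,0,0],[0,0,0],0.0919]]'
python3 go.py 0.497 -0.168 0.046
```

```text
clock: 3.2
position: [0.4956, -0.1666, 0.0936]
ee_rot: [-0.971, 1.345, 0.976]
force: [0.6, -0.3, -0.1]
opening: 0.0921
clk 3.2 pos [ 0.4956 -0.1666  0.0936] F [ 0.5505 -0.2891 -0.1475] op 0.09206275063962203
x [-0.004   0.0009 -1.    ] z [ 0.3116  0.9502 -0.0004]
tool shift [ 0.0476 -0.002  -0.0008]
level turn deg [-0.     -0.0226 -0.2361] q [-0.0399  0.4364  0.3698  2.0244 -0.2321  0.7246  1.7277]
```

```bash
python3 -m handwheel '[[[0.012,-0.001,-0.001],[0,0,0],0.0919],[[0.012,0,0],[0,0,0],0.0919],[[0.012,0,0],[0,0,0],0.0919],[[0.009,0,0],[0,0,0],0.0919],[[0,0,0],[0,0,0],0.0919]]'
python3 go.py 0.497 -0.168 0.046
```

```text
clock: 3.7
position: [0.4982, -0.1682, 0.0478]
ee_rot: [-0.973, 1.341, 0.973]
force: [0.1, 0.9, 0.5]
opening: 0.0919
clk 3.7 pos [ 0.4982 -0.1682  0.0478] F [0.1229 0.8701 0.4567] op 0.0919301104787459
x [ 0.001   0.0003 -1.    ] z [0.3113 0.9503 0.0006]
tool shift [ 0.0018  0.0012 -0.0002]
level turn deg [-0.      0.0361  0.0468] q [-0.0058  0.5157  0.3335  2.0387 -0.279   0.629   1.7687]
```

```bash
python3 -m handwheel '[[[0,0,0],[0,0,0],0.056],[[0,0,0],[0,0,0],0.054],[[0,0,0],[0,0,0],0.052],[[0,0,0],[0,0,0],0.05],[[0,0,0],[0,0,0],0.045],[[0,0,0],[0,0,0],0.04],[[0,0,0],[0,0,0],0.03],[[0,0,0],[0,0,0],0.03]]' 25
python3 go.py 0.497 -0.168 0.046
python3 - <<'E'
from h import *
im=bot.snapshot("scene")[:,:,::-1].copy()
cv2.imwrite("pics/s2.png",cv2.resize(im[150:350,100:350],None,fx=3,fy=3))
E
```

```text
clock: 4.5
position: [0.4987, -0.1683, 0.0484]
ee_rot: [-0.973, 1.341, 0.972]
force: [1.0, -0.3, -1.3]
opening: 0.0489
clk 4.5 pos [ 0.4987 -0.1683  0.0484] F [ 0.99   -0.3155 -1.3203] op 0.04885793221239116
x [ 0.002   0.0002 -1.    ] z [0.3114 0.9503 0.0008]
tool shift [ 0.0024  0.0017 -0.0002]
level turn deg [-0.      0.0448  0.1056] q [-0.0061  0.5149  0.3339  2.0382 -0.2791  0.6292  1.7686]
```

View pics/s2.png

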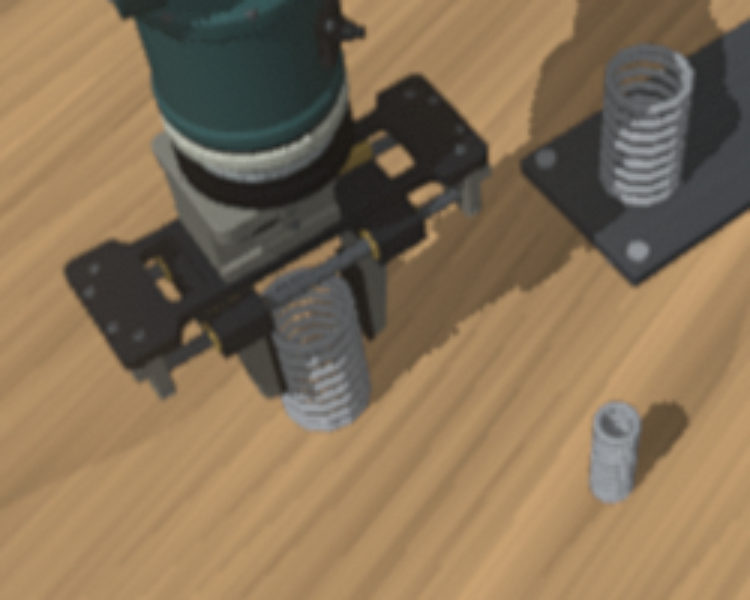

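The spring is gripped at an opening of 48.9 mm. Next I'll lift it about 140 mm, so it passes over the fixed spring.

```bash
python3 -m handwheel '[[[-0.008,0,0],[0,0,0],0.03],[[-0.015,0,0],[0,0,0],0.03],[[-0.02,0,0],[0,0,0],0.03],[[-0.02,0,0],[0,0,0],0.03],[[-0.02,0,0],[0,0,0],0.03],[[-0.02,0,0],[0,0,0],0.03],[[-0.02,0,0],[0,0,0],0.03],[[-0.018,0,0],[0,0,0],0.03],[[-0.01,0,0],[0,0,0],0.03],[[0,0,0],[0,0,0],0.03]]' 30
python3 go.py 0.600 0.171 0.188
python3 - <<'E'
from h import *
im=bot.snapshot("scene")[:,:,::-1].copy()
cv2.imwrite("pics/s3.png",cv2.resize(im[100:300,100:350],None,fx=3,fy=3))
E
```

```text
clock: 5.55
position: [0.496, -0.1684, 0.2078]
ee_rot: [-0.97, 1.344, 0.973]
force: [-0.1, -0.9, -2.0]
opening: 0.0482
clk 5.55 pos [ 0.496  -0.1684  0.2078] F [-0.13   -0.8903 -1.9648] op 0.048179939915929317
x [-0.0012  0.0011 -1.    ] z [0.313  0.9497 0.0007]
tool shift [0.02   0.0074 0.3549]
level turn deg [ 0.      0.0378 -0.0864] q [-0.0949  0.2688  0.4258  1.9394 -0.1349  0.9622  1.6474]
```

View pics/s3.png

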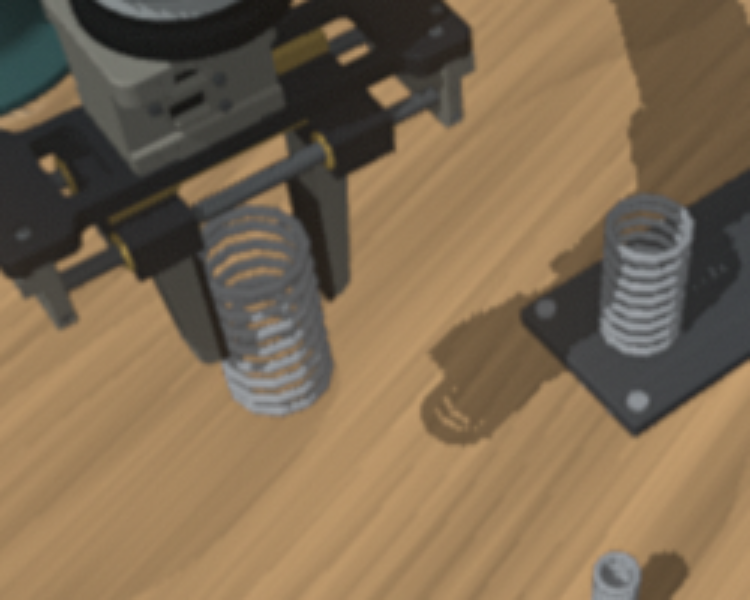

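The spring is held upright, foot about 160 mm up, shown around (195,235) in scene coordinates. Now over to the rod.

```bash
python3 -m handwheel '[[[0,0,0.018],[0,0,0],0.03],[[0,0.001,0.035],[0,0,0],0.03],[[0,0.001,0.038],[0,0,0],0.03],[[0,0.001,0.038],[0,0,0],0.03],[[0,0.001,0.038],[0,0,0],0.03],[[0,0.001,0.038],[0,0,0],0.03],[[0,0.001,0.038],[0,0,0],0.03],[[0,0,0.038],[0,0,0],0.03],[[0,0,0.032],[0,0,0],0.03],[[0,0,0.02],[0,0,0],0.03]]'
python3 go.py 0.6015 0.171 0.150
```

```text
clock: 6.6
position: [0.591, 0.1561, 0.1932]
ee_rot: [-0.958, 1.368, 0.975]
force: [-0.3, 0.3, -1.9]
opening: 0.0484
clk 6.6 pos [0.591  0.1561 0.1932] F [-0.3145  0.2982 -1.8805] op 0.04835014824429728
x [-0.0226 -0.0035 -0.9997] z [ 0.3231  0.9463 -0.0106]
tool shift [ 0.0429 -0.006   0.0179]
level turn deg [-0.0062 -0.6092 -1.1609] q [-0.5244  0.4402  0.2826  1.7194 -0.1425  1.0248  1.0511]
```

```bash
python3 -m handwheel '[[[0,-0.006,0.016],[0,-0.5,-1],0.03],[[0,0,0],[0,0,0],0.03]]'
python3 go.py 0.6015 0.171 0.130
python3 -m handwheel '[[[0.01,0,0],[0,0,0],0.03],[[0.02,0,0],[0,0,0],0.03],[[0.01,0,0],[0,0,0],0.03],[[0,0,0],[0,0,0],0.03]]'
python3 go.py 0.6015 0.171 0.130
python3 - <<'E'
from h import *
im=bot.snapshot("scene")[:,:,::-1].copy();im2=bot.snapshot("top")[:,:,::-1].copy()
cv2.imwrite("pics/s4.png",cv2.resize(im[70:240,260:460],None,fx=4,fy=3.5))
cv2.imwrite("pics/s4f.png",im)
cv2.imwrite("pics/t4.png",im2)
E
```

```text
clock: 6.8
position: [0.6018, 0.1723, 0.1904]
ee_rot: [-0.966, 1.351, 0.968]
force: [-1.3, -0.1, -1.5]
opening: 0.0484
clk 6.8 pos [0.6018 0.1723 0.1904] F [-1.3373 -0.08   -1.5214] op 0.04837223099039255
x [-0.005  -0.0017 -1.    ] z [ 0.3198  0.9475 -0.0032]
tool shift [ 0.0604 -0.0004 -0.0011]
level turn deg [-0.0004 -0.1817 -0.2413] q [-0.5402  0.4577  0.2786  1.6989 -0.1438  1.0104  1.0337]
clock: 7.2
position: [0.6009, 0.1647, 0.1476]
ee_rot: [-0.962, 1.357, 0.961]
force: [0.2, -1.0, -1.9]
opening: 0.0488
clk 7.2 pos [0.6009 0.1647 0.1476] F [ 0.1945 -1.0335 -1.8655] op 0.048811309376065204
x [-0.0066 -0.0054 -1.    ] z [ 0.3271  0.945  -0.0072]
tool shift [0.0176 0.0014 0.0063]
level turn deg [-0.0009 -0.4128 -0.2549] q [-0.5256  0.5031  0.2722  1.7378 -0.1583  0.9303  1.0479]
```

View pics/s4.png

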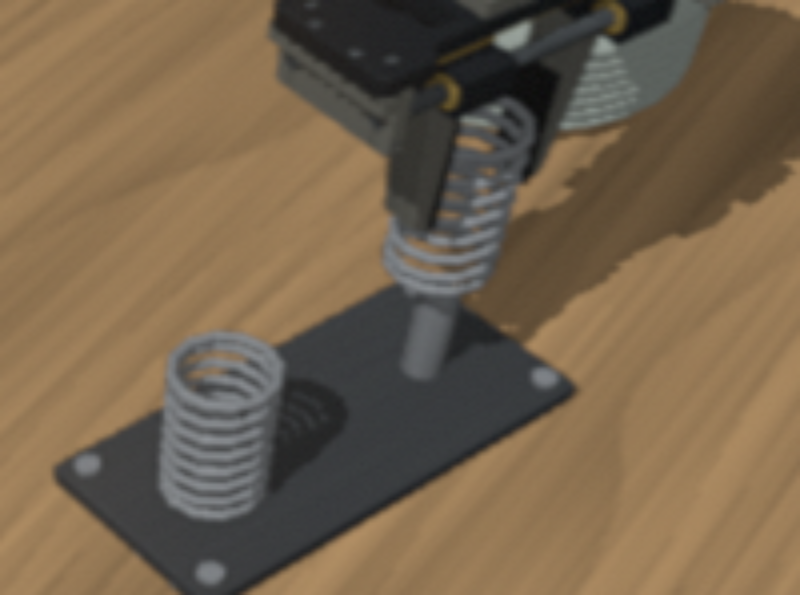

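View pics/t4.png

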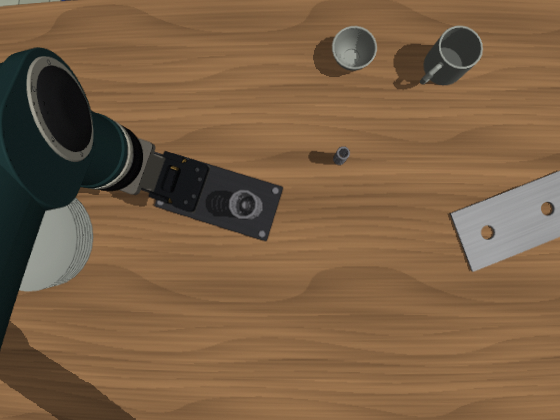

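```bash
python3 - <<'E'
from h import *
im=cv2.imread("pics/s4f.png")
cv2.imwrite("pics/s4z.png",cv2.resize(im[85:185,340:410],None,fx=8,fy=6,interpolation=cv2.INTER_CUBIC))
for X in([.5993,.165,.0996],[.5993,.165,.1896],[.6,.171,.075],[.6,.171,.015]):print(X,proj("scene",X), (proj("scene",X)-[340,85])*[8,6])
E
```

```text
[0.5993, 0.165, 0.0996] [369.38967842 145.25480022] [235.11742733 361.52880134]
[0.5993, 0.165, 0.1896] [378.13303313 104.92427678] [305.06426501 119.54566065]
[0.6, 0.171, 0.075] [369.22898512 153.21651074] [233.83188098 409.29906442]
[0.6, 0.171, 0.015] [364.36182188 175.33858422] [194.89457505 542.03150531]
```

View pics/s4z.png

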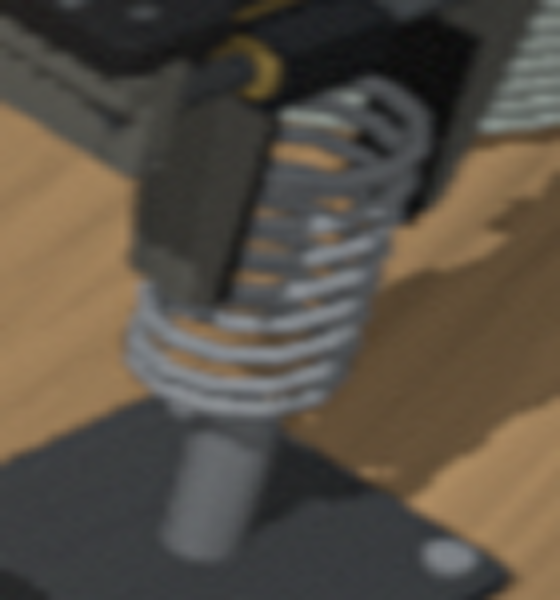

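The foot ring is centred about where I predicted (scene ≈(369.5,145)), and the rod stands directly below it. I still need a 6 mm correction along the jaw direction before going down.

```bash
python3 -m handwheel '[[[0,0.001,0.006],[0,-0.4,-0.2],0.03],[[0,0,0],[0,0,0],0.03]]'
python3 go.py 0.6025 0.1715 0.120
```

```text
clock: 7.5
position: [0.6039, 0.1713, 0.1506]
ee_rot: [-0.959, 1.344, 0.959]
force: [-0.2, 0.9, -1.5]
opening: 0.049
clk 7.5 pos [0.6039 0.1713 0.1506] F [-0.1883  0.875  -1.5367] op 0.04903997022864701
x [ 0.004   0.0024 -1.    ] z [0.328  0.9447 0.0036]
tool shift [ 0.0306  0.0015 -0.0004]
level turn deg [-0.0003  0.2071  0.1707] q [-0.5301  0.5003  0.2698  1.7339 -0.1623  0.9246  1.0424]
```

```bash
python3 -m handwheel '[[[0.006,0.001,0],[0,0.1,0.1],0.03],[[0.008,0,0],[0,0,0],0.03],[[0.008,0,0],[0,0,0],0.03],[[0.006,0,0],[0,0,0],0.03],[[0,0,0],[0,0,0],0.03]]'
python3 go.py 0.6025 0.1715 0.100
```

```text
clock: 8.0
position: [0.6032, 0.1723, 0.1211]
ee_rot: [-0.96, 1.345, 0.96]
force: [0.6, -0.2, -3.0]
opening: 0.0486
clk 8.0 pos [0.6032 0.1723 0.1211] F [ 0.6049 -0.1787 -3.0411] op 0.04864162859325421
x [ 0.0029  0.0019 -1.    ] z [0.3271 0.945  0.0028]
tool shift [ 0.0211  0.0004 -0.0011]
level turn deg [-0.0002  0.1586  0.1227] q [-0.5246  0.5366  0.2607  1.7529 -0.1744  0.8712  1.0508]
```

```bash
python3 -m handwheel '[[[0.006,0,-0.001],[0,0.1,0.1],0.03],[[0.008,0,0],[0,0,0],0.03],[[0.006,0,0],[0,0,0],0.03],[[0,0,0],[0,0,0],0.03]]'
python3 go.py 0.6025 0.1715 0.07
python3 - <<'E'
from h import *
im=bot.snapshot("scene")[:,:,::-1].copy()
cv2.imwrite("pics/s5z.png",cv2.resize(im[85:185,340:410],None,fx=8,fy=6,interpolation=cv2.INTER_CUBIC))
E
```

```text
clock: 8.4
position: [0.6028, 0.1711, 0.0988]
ee_rot: [-0.96, 1.349, 0.96]
force: [-0.8, 0.5, -2.5]
opening: 0.0485
clk 8.4 pos [0.6028 0.1711 0.0988] F [-0.777   0.4764 -2.4787] op 0.048537402345419145
x [-0.      0.0003 -1.    ] z [0.3272 0.945  0.0003]
tool shift [0.0288 0.0004 0.0003]
level turn deg [ 0.      0.0162 -0.0085] q [-0.5178  0.5661  0.2539  1.7638 -0.1833  0.8346  1.0591]
```

View pics/s5z.png

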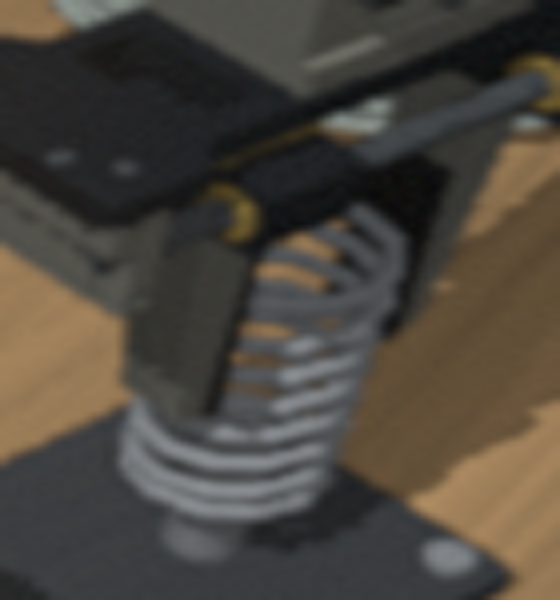

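The rod's foot is visible under the centre of the spring's bottom coil at about (365,174), with no contact forces, so the spring is threaded on. Carrying on down slowly.

```bash
python3 -m handwheel '[[[0.006,0,0],[0,0,0],0.03],[[0.008,0,0],[0,0,0],0.03],[[0.008,0,0],[0,0,0],0.03],[[0.004,0,0],[0,0,0],0.03],[[0,0,0],[0,0,0],0.03]]'
python3 go.py 0.6025 0.1715 0.063
```

```text
clock: 8.95
position: [0.6034, 0.1713, 0.0713]
ee_rot: [-0.96, 1.347, 0.96]
force: [0.1, 0.0, -1.6]
opening: 0.0486
clk 8.95 pos [0.6034 0.1713 0.0713] F [ 0.0889  0.0261 -1.6151] op 0.048639530878750066
x [ 0.0012  0.0008 -1.    ] z [0.3272 0.945  0.0012]
tool shift [ 0.0083  0.0009 -0.0001]
level turn deg [-0.      0.0677  0.0523] q [-0.5098  0.604   0.2437  1.7753 -0.1958  0.7845  1.0688]
```

```bash
python3 -m handwheel '[[[0.003,0.001,0],[0,0,0],0.03],[[0.003,0,0],[0,0,0],0.03],[[0,0,0],[0,0,0],0.03]]'
python3 -m handwheel '[[[0.002,0,0],[0,0,0],0.03],[[0,0,0],[0,0,0],0.03]]'
```

```text
clock: 9.25
position: [0.6025, 0.1718, 0.0649]
ee_rot: [-0.96, 1.347, 0.96]
force: [-0.4, -0.1, -2.5]
opening: 0.0484
clock: 9.45
position: [0.6032, 0.172, 0.0636]
ee_rot: [-0.96, 1.345, 0.959]
force: [-0.4, -0.1, -1.6]
opening: 0.0488
```

```bash
python3 -m handwheel '[[[0.001,0,0],[0,0,0],0.03],[[0.001,0,0],[0,0,0],0.03],[[0,0,0],[0,0,0],0.03]]'
python3 -m handwheel '[[[0.001,0,0],[0,0,0],0.03],[[0.001,0,0],[0,0,0],0.03]]'
```

```text
clock: 9.75
position: [0.6037, 0.1721, 0.0637]
ee_rot: [-0.96, 1.344, 0.959]
force: [-0.2, -0.0, -2.9]
opening: 0.0487
clock: 9.95
position: [0.6043, 0.172, 0.0633]
ee_rot: [-0.96, 1.343, 0.959]
force: [-4.5, -1.4, 10.5]
opening: 0.0482
```

The upward force reached 10.5 N at TCP z = 0.063, which is the height I expected at seating. I'll check the picture before letting go.

```bash
python3 -m handwheel '[[[0,0,0],[0,0,0],0.03]]'; python3 - <<'E'
from h import *
im=bot.snapshot("scene")[:,:,::-1].copy()
cv2.imwrite("pics/s6z.png",cv2.resize(im[85:185,340:410],None,fx=8,fy=6,interpolation=cv2.INTER_CUBIC))
print((proj("scene",[.601,.1715,.015])-[340,85])*[8,6])
E
python3 go.py .603 .172 .0634
```

```text
clock: 10.05
position: [0.6042, 0.1721, 0.0635]
ee_rot: [-0.96, 1.343, 0.959]
force: [0.4, -0.2, -1.8]
opening: 0.0485
[199.65136544 542.41225555]
clk 10.1 pos [0.6044 0.1721 0.0634] F [-1.1509 -0.2682  2.2122] op 0.04869366394380282
x [ 0.005   0.0029 -1.    ] z [0.3271 0.945  0.0044]
tool shift [ 0.      0.0013 -0.0006]
level turn deg [-0.0005  0.2505  0.2166] q [-0.5071  0.6147  0.2397  1.7785 -0.2005  0.7664  1.0722]
```

View pics/s6z.png

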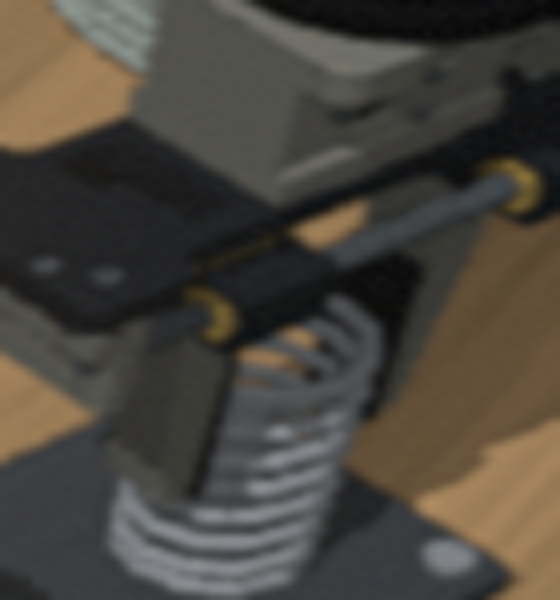

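The spring's bottom coil sits on the slab around the rod's foot, with its lower edge at about (367,184). I'll press lightly once more to confirm, and then release.

```bash
python3 -m handwheel '[[[0.001,0.001,0],[0,0.2,0.2],0.03],[[0.001,0,0],[0,0,0],0.03]]'
python3 -m handwheel '[[[0,0,0],[0,0,0],0.052],[[0,0,0],[0,0,0],0.058],[[0,0,0],[0,0,0],0.07],[[0,0,0],[0,0,0],0.08],[[0,0,0],[0,0,0],0.08]]'
python3 go.py .603 .172 .0634
```

```text
clock: 10.3
position: [0.6047, 0.1722, 0.0633]
ee_rot: [-0.96, 1.346, 0.959]
force: [-4.9, -1.2, 11.5]
opening: 0.0485
clock: 10.8
position: [0.6052, 0.1725, 0.0627]
ee_rot: [-0.961, 1.345, 0.959]
force: [0.4, -0.6, 0.9]
opening: 0.079
clk 10.8 pos [0.6052 0.1725 0.0627] F [ 0.4363 -0.5915  0.9186] op 0.07904542339085166
x [ 0.0034  0.0009 -1.    ] z [0.3272 0.945  0.002 ]
tool shift [-0.0007  0.0019 -0.0012]
level turn deg [-0.0002  0.1149  0.1673] q [-0.5083  0.618   0.2406  1.7747 -0.1996  0.7691  1.0704]
```

```bash
python3 -m handwheel '[[[-0.006,0,0],[0,0,0],0.08],[[-0.012,0,0],[0,0,0],0.08],[[-0.02,0,0],[0,0,0],0.08],[[-0.025,0,0],[0,0,0],0.08],[[-0.03,0,0],[0,0,0],0.08],[[-0.03,0,0],[0,0,0],0.08],[[-0.03,0,0],[0,0,0],0.08],[[-0.02,0,0],[0,0,0],0.08],[[0,0,0],[0,0,0],0.08]]'
python3 -m handwheel '[[[0,0.03,0],[0,0,0],0.08],[[0,0.03,0],[0,0,0],0.08],[[0,0.03,0],[0,0,0],0.08],[[0,0.03,0],[0,0,0],0.08],[[0,0.02,0],[0,0,0],0.08],[[0,0,0],[0,0,0],0.08],[[0,0,0],[0,0,0],0.08]]'
python3 - <<'E'
from h import *
im=bot.snapshot("scene")[:,:,::-1].copy();im2=bot.snapshot("top")[:,:,::-1].copy()
cv2.imwrite("pics/s7.png",cv2.resize(im[90:330,180:460],None,fx=2.8,fy=2.4));cv2.imwrite("pics/t7.png",im2)
E
```

```text
clock: 11.7
position: [0.605, 0.1719, 0.2492]
ee_rot: [-0.96, 1.342, 0.957]
force: [-0.1, 0.7, -0.6]
opening: 0.0796
clock: 12.4
position: [0.4662, 0.2171, 0.2453]
ee_rot: [-0.96, 1.345, 0.955]
force: [1.0, 0.3, -0.4]
opening: 0.0802
```

View pics/s7.png

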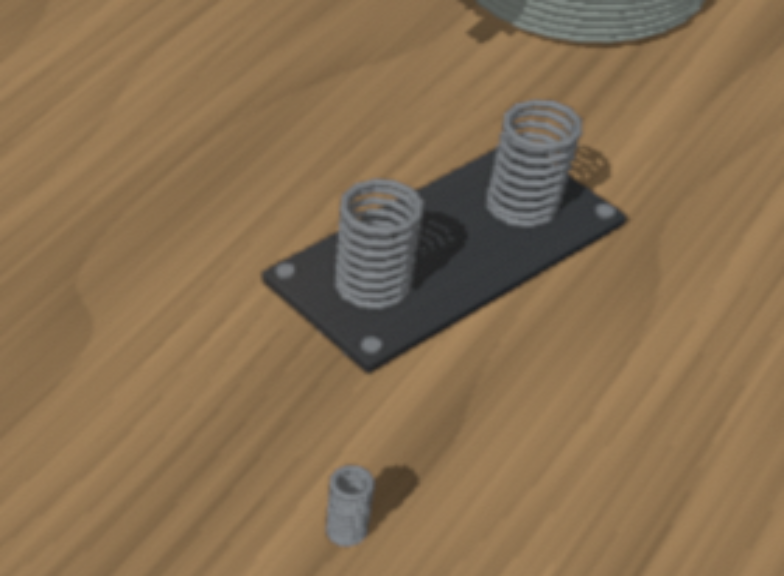

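View pics/t7.png

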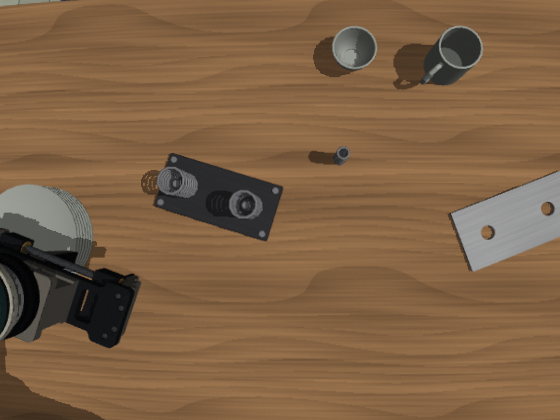

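The new spring stands upright on the slab over the rod, at scene (372,145) and top (175,182), at the same height as its twin. The thin spring hasn't moved at top (342,155), and the arm is clear.

```bash
python3 -c "
from plant import bot
bot.hand_in()"
```

```text
the job is handed in; nothing more can be done
```

The wide spring is on the bare rod, standing on the base, and I handed the job in at about 12.5 s of the 35 s allowed. I gripped it, lifted it over the fixed spring, centred it on the rod and lowered it without dropping it. The coils never caught, so I didn't need to turn it.

**Seating:** the force rose to about 11 N at a tool height of 63.3 mm, against 63.4 mm worked out for fully seated. I then opened the gripper and moved the arm clear.

**Last pictures:** the spring stands upright over the rod, level by eye with the spring already fitted. The thin spring is still where it was.

**Disagreements:**
- The two cameras differed by about 2 mm on the rod and the wide spring, well within the 10 mm clearance.
- They differed by about 6 mm on the thin spring, which I only measured roughly.
- The tool drifted up to about 8 mm sideways in some fast moves. I corrected this before threading.

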